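# Load the vial shaker and switch it on with its key

## Task

Load the shaker: stand every small blue-capped vial that waits in front of it and to its left (not the stock among the bottles at the back) upright and fully down in the pockets of its plate, filling them one after another from the one-dot pocket beside the key switch outwards, never leaving an empty pocket behind a filled one. Then take the key from its stand, push it fully home into the key switch, turn it clockwise (seen from above) to its stop at ON, and leave it there. Leave the brown bottle behind the shaker where it is.

Things in the scene. Friction and masses are not known exactly. Their poses are not given: they have to be found in the camera images.
- shaker: Vial shaker, a grey housing fixed to the worktop, 92 x 298 x 30 mm high, its long side along its own y; origin at the centre of its underside, z up. On it an aluminium adapter plate (12 mm thick, top 42 mm above the worktop, 78 x 208 mm) with five round pockets in one row along y, 42 mm apart. The key switch stands 75 mm from pocket 1 at the end towards +y (left). Its place and yaw vary.
- pocket_1 (a point): Centre of the mouth of pocket 1 (marked by 1 small black dot on the plate), level with the plate's top; the pocket is 28 mm wide and 12 mm deep. Pocket 1 is nearest the key switch, pocket 5 farthest. Axes as the shaker's.
- pocket_2 (a point): Centre of the mouth of pocket 2 (marked by 2 small black dots on the plate), level with the plate's top; the pocket is 28 mm wide and 12 mm deep. Pocket 1 is nearest the key switch, pocket 5 farthest. Axes as the shaker's.
- pocket_3 (a point): Centre of the mouth of pocket 3 (marked by 3 small black dots on the plate), level with the plate's top; the pocket is 28 mm wide and 12 mm deep. Pocket 1 is nearest the key switch, pocket 5 farthest. Axes as the shaker's.
- pocket_4 (a point): Centre of the mouth of pocket 4 (marked by 4 small black dots on the plate), level with the plate's top; the pocket is 28 mm wide and 12 mm deep. Pocket 1 is nearest the key switch, pocket 5 farthest. Axes as the shaker's.
- pocket_5 (a point): Centre of the mouth of pocket 5 (marked by 5 small black dots on the plate), level with the plate's top; the pocket is 28 mm wide and 12 mm deep. Pocket 1 is nearest the key switch, pocket 5 farthest. Axes as the shaker's.
- vial_1_centre (a point): Small capped glass vial with a blue cap, 23 mm across and 44 mm high, 20 g, standing upright on the worktop at the start; all vials are alike and 3 to 5 are there. Point at its centre, 22 mm above its foot; z up along its axis. Seated in a pocket, this point is 10 mm above the pocket's mouth.
- vial_2_centre (a point): Small capped glass vial with a blue cap, 23 mm across and 44 mm high, 20 g, standing upright on the worktop at the start; all vials are alike and 3 to 5 are there. Point at its centre, 22 mm above its foot; z up along its axis. Seated in a pocket, this point is 10 mm above the pocket's mouth.
- vial_3_centre (a point): Small capped glass vial with a blue cap, 23 mm across and 44 mm high, 20 g, standing upright on the worktop at the start; all vials are alike and 3 to 5 are there. Point at its centre, 22 mm above its foot; z up along its axis. Seated in a pocket, this point is 10 mm above the pocket's mouth.
- vial_4_centre (a point): Small capped glass vial with a blue cap, 23 mm across and 44 mm high, 20 g, standing upright on the worktop at the start; all vials are alike and 3 to 5 are there. Point at its centre, 22 mm above its foot; z up along its axis. Seated in a pocket, this point is 10 mm above the pocket's mouth.
- vial_5_centre (a point): Small capped glass vial with a blue cap, 23 mm across and 44 mm high, 20 g, standing upright on the worktop at the start; all vials are alike and 3 to 5 are there. Point at its centre, 22 mm above its foot; z up along its axis. Seated in a pocket, this point is 10 mm above the pocket's mouth.
- vial_1: The same vial; origin at the centre of its foot.
- vial_2: The same vial; origin at the centre of its foot.
- vial_3: The same vial; origin at the centre of its foot.
- vial_4: The same vial; origin at the centre of its foot.
- vial_5: The same vial; origin at the centre of its foot.
- key_bow (a point): Switch key, standing blade down in its stand at the start. Point at the middle of its black bow: bow 30 mm along its x, 10 mm thick along its y, 40 mm high; below the bow a round steel shoulder 25 mm across and 4 mm thick, below that the flat blade, 16 mm along x, 6 mm along y, 22 mm long (last 4 mm 12 x 4 mm). z points up, away from the blade. The shoulder's underside is 24 mm, the blade's tip 46 mm below this point. The key can go in either way round.
- key: The same key; origin at the tip of its blade. 45 g.
- key_stand: Grey stand that holds the key, standing loose on the worktop (0.6 kg): foot 70 x 64 x 6 mm, block 36 x 36 mm, 30 mm high, with a slot for the blade along its x; origin at the centre of its underside. Lift the key straight up at least 25 mm to free it.
- keyway (a point): Centre of the mouth of the keyway in the steel rotor of the key switch, 54 mm above the worktop. The slot is 19 mm along this point's x, 9 mm along its y and 24 mm deep; it turns with the rotor and at OFF lies along the shaker's x. With the key home (shoulder on the rotor), key_bow is 24 mm above this point.
- switch (a joint): Turn of the key switch in rad: 0 at OFF, grows clockwise seen from above, stop at 1.05 (60 degrees, ON). Stiff enough (0.04 N m) to stay where it is left; the key has about 0.2 rad of play in the slot, so the hand turns about 1.25 rad.
- brown_bottle: Bystander: brown glass bottle, 46 mm across, 91 mm high, behind the shaker. Farther right and nearer the robot a tall fixed burette stand with clamps (rod at about x 0.49, y -0.29) must be passed on its near side with the arm drawn in.

How it is judged:
On the way, in this order (a step that is already met when the one before it is completed fails the run):
1. all vials that are there stand in the pockets, from pocket 1 on without a gap (x of vial_1_centre in the frame of shaker between -0.006 and 0.006 m and y of each of vial_1_centre, vial_2_centre, vial_3_centre, vial_4_centre, vial_5_centre in the frame of shaker below 0.05 m and z of vial_1_centre in the frame of shaker between 0.047 and 0.055 m and angle between each of vial_1_centre, vial_2_centre, vial_3_centre, vial_4_centre, vial_5_centre's own z axis and vertical below 0.25 rad and x of vial_2_centre in the frame of shaker between -0.006 and 0.006 m and z of vial_2_centre in the frame of shaker between 0.047 and 0.055 m and x of vial_3_centre in the frame of shaker between -0.006 and 0.006 m and z of vial_3_centre in the frame of shaker between 0.047 and 0.055 m and x of vial_4_centre in the frame of shaker between -0.006 and 0.006 m and z of vial_4_centre in the frame of shaker between 0.047 and 0.055 m and x of vial_5_centre in the frame of shaker between -0.006 and 0.006 m and z of vial_5_centre in the frame of shaker between 0.047 and 0.055 m and ((horizontal distance between vial_1_centre and pocket_1 below 0.006 m and z of vial_1_centre in the frame of pocket_1 below 0.013 m) or (horizontal distance between vial_2_centre and pocket_1 below 0.006 m and z of vial_2_centre in the frame of pocket_1 below 0.013 m) or (horizontal distance between vial_3_centre and pocket_1 below 0.006 m and z of vial_3_centre in the frame of pocket_1 below 0.013 m) or (horizontal distance between vial_4_centre and pocket_1 below 0.006 m and z of vial_4_centre in the frame of pocket_1 below 0.013 m) or (horizontal distance between vial_5_centre and pocket_1 below 0.006 m and z of vial_5_centre in the frame of pocket_1 below 0.013 m)) and ((horizontal distance between vial_1_centre and pocket_2 below 0.006 m and z of vial_1_centre in the frame of pocket_2 below 0.013 m) or (horizontal distance between vial_2_centre and pocket_2 below 0.006 m and z of vial_2_centre in the frame of pocket_2 below 0.013 m) or (horizontal distance between vial_3_centre and pocket_2 below 0.006 m and z of vial_3_centre in the frame of pocket_2 below 0.013 m) or (horizontal distance between vial_4_centre and pocket_2 below 0.006 m and z of vial_4_centre in the frame of pocket_2 below 0.013 m) or (horizontal distance between vial_5_centre and pocket_2 below 0.006 m and z of vial_5_centre in the frame of pocket_2 below 0.013 m)) and ((horizontal distance between vial_1_centre and pocket_3 below 0.006 m and z of vial_1_centre in the frame of pocket_3 below 0.013 m) or (horizontal distance between vial_2_centre and pocket_3 below 0.006 m and z of vial_2_centre in the frame of pocket_3 below 0.013 m) or (horizontal distance between vial_3_centre and pocket_3 below 0.006 m and z of vial_3_centre in the frame of pocket_3 below 0.013 m) or (horizontal distance between vial_4_centre and pocket_3 below 0.006 m and z of vial_4_centre in the frame of pocket_3 below 0.013 m) or (horizontal distance between vial_5_centre and pocket_3 below 0.006 m and z of vial_5_centre in the frame of pocket_3 below 0.013 m)) and ((horizontal distance between vial_1_centre and pocket_4 below 0.006 m and z of vial_1_centre in the frame of pocket_4 below 0.013 m) or (horizontal distance between vial_2_centre and pocket_4 below 0.006 m and z of vial_2_centre in the frame of pocket_4 below 0.013 m) or (horizontal distance between vial_3_centre and pocket_4 below 0.006 m and z of vial_3_centre in the frame of pocket_4 below 0.013 m) or (horizontal distance between vial_4_centre and pocket_4 below 0.006 m and z of vial_4_centre in the frame of pocket_4 below 0.013 m) or (horizontal distance between vial_5_centre and pocket_4 below 0.006 m and z of vial_5_centre in the frame of pocket_4 below 0.013 m) or not ((horizontal distance between vial_1_centre and pocket_5 below 0.006 m and z of vial_1_centre in the frame of pocket_5 below 0.013 m) or (horizontal distance between vial_2_centre and pocket_5 below 0.006 m and z of vial_2_centre in the frame of pocket_5 below 0.013 m) or (horizontal distance between vial_3_centre and pocket_5 below 0.006 m and z of vial_3_centre in the frame of pocket_5 below 0.013 m) or (horizontal distance between vial_4_centre and pocket_5 below 0.006 m and z of vial_4_centre in the frame of pocket_5 below 0.013 m) or (horizontal distance between vial_5_centre and pocket_5 below 0.006 m and z of vial_5_centre in the frame of pocket_5 below 0.013 m)))), for 0.2 s.
2. the key is fully home in the key switch (horizontal distance between key_bow and keyway below 0.006 m and z of key_bow in the frame of keyway below 0.0275 m and angle between key_bow's own z axis and vertical below 0.15 rad), for 0.2 s.
3. the key switch is turned to ON with the key home (all of step 2 and value of joint switch above 0.87 rad), for 0.2 s.
At the end, for the whole second after the job is handed in: Every vial is down in a pocket (centre within 6 mm of its axis, under 13 mm above its mouth, tilt under 0.25 rad), from pocket 1 on without a gap; key home (bow within 6 mm of the keyway's axis, under 27.5 mm above it, tilt under 0.15), switch turned over 0.87 rad; all at rest (all of step 1 and all of step 3 and linear speed of each of key, vial_1, vial_2, vial_3, vial_4, vial_5 below 0.03 m/s); the robot touches nothing.
It fails at once if pocket 2 is filled while pocket 1 is empty (((horizontal distance between vial_1_centre and pocket_2 below 0.006 m and z of vial_1_centre in the frame of pocket_2 below 0.013 m) or (horizontal distance between vial_2_centre and pocket_2 below 0.006 m and z of vial_2_centre in the frame of pocket_2 below 0.013 m) or (horizontal distance between vial_3_centre and pocket_2 below 0.006 m and z of vial_3_centre in the frame of pocket_2 below 0.013 m) or (horizontal distance between vial_4_centre and pocket_2 below 0.006 m and z of vial_4_centre in the frame of pocket_2 below 0.013 m) or (horizontal distance between vial_5_centre and pocket_2 below 0.006 m and z of vial_5_centre in the frame of pocket_2 below 0.013 m)) and not ((horizontal distance between vial_1_centre and pocket_1 below 0.012 m and z of vial_1_centre in the frame of pocket_1 below 0.05 m) or (horizontal distance between vial_2_centre and pocket_1 below 0.012 m and z of vial_2_centre in the frame of pocket_1 below 0.05 m) or (horizontal distance between vial_3_centre and pocket_1 below 0.012 m and z of vial_3_centre in the frame of pocket_1 below 0.05 m) or (horizontal distance between vial_4_centre and pocket_1 below 0.012 m and z of vial_4_centre in the frame of pocket_1 below 0.05 m) or (horizontal distance between vial_5_centre and pocket_1 below 0.012 m and z of vial_5_centre in the frame of pocket_1 below 0.05 m))).
It fails at once if pocket 3 is filled while pocket 2 is empty (((horizontal distance between vial_1_centre and pocket_3 below 0.006 m and z of vial_1_centre in the frame of pocket_3 below 0.013 m) or (horizontal distance between vial_2_centre and pocket_3 below 0.006 m and z of vial_2_centre in the frame of pocket_3 below 0.013 m) or (horizontal distance between vial_3_centre and pocket_3 below 0.006 m and z of vial_3_centre in the frame of pocket_3 below 0.013 m) or (horizontal distance between vial_4_centre and pocket_3 below 0.006 m and z of vial_4_centre in the frame of pocket_3 below 0.013 m) or (horizontal distance between vial_5_centre and pocket_3 below 0.006 m and z of vial_5_centre in the frame of pocket_3 below 0.013 m)) and not ((horizontal distance between vial_1_centre and pocket_2 below 0.012 m and z of vial_1_centre in the frame of pocket_2 below 0.05 m) or (horizontal distance between vial_2_centre and pocket_2 below 0.012 m and z of vial_2_centre in the frame of pocket_2 below 0.05 m) or (horizontal distance between vial_3_centre and pocket_2 below 0.012 m and z of vial_3_centre in the frame of pocket_2 below 0.05 m) or (horizontal distance between vial_4_centre and pocket_2 below 0.012 m and z of vial_4_centre in the frame of pocket_2 below 0.05 m) or (horizontal distance between vial_5_centre and pocket_2 below 0.012 m and z of vial_5_centre in the frame of pocket_2 below 0.05 m))).
It fails at once if pocket 4 is filled while pocket 3 is empty (((horizontal distance between vial_1_centre and pocket_4 below 0.006 m and z of vial_1_centre in the frame of pocket_4 below 0.013 m) or (horizontal distance between vial_2_centre and pocket_4 below 0.006 m and z of vial_2_centre in the frame of pocket_4 below 0.013 m) or (horizontal distance between vial_3_centre and pocket_4 below 0.006 m and z of vial_3_centre in the frame of pocket_4 below 0.013 m) or (horizontal distance between vial_4_centre and pocket_4 below 0.006 m and z of vial_4_centre in the frame of pocket_4 below 0.013 m) or (horizontal distance between vial_5_centre and pocket_4 below 0.006 m and z of vial_5_centre in the frame of pocket_4 below 0.013 m)) and not ((horizontal distance between vial_1_centre and pocket_3 below 0.012 m and z of vial_1_centre in the frame of pocket_3 below 0.05 m) or (horizontal distance between vial_2_centre and pocket_3 below 0.012 m and z of vial_2_centre in the frame of pocket_3 below 0.05 m) or (horizontal distance between vial_3_centre and pocket_3 below 0.012 m and z of vial_3_centre in the frame of pocket_3 below 0.05 m) or (horizontal distance between vial_4_centre and pocket_3 below 0.012 m and z of vial_4_centre in the frame of pocket_3 below 0.05 m) or (horizontal distance between vial_5_centre and pocket_3 below 0.012 m and z of vial_5_centre in the frame of pocket_3 below 0.05 m))).
It fails at once if pocket 5 is filled while pocket 4 is empty (((horizontal distance between vial_1_centre and pocket_5 below 0.006 m and z of vial_1_centre in the frame of pocket_5 below 0.013 m) or (horizontal distance between vial_2_centre and pocket_5 below 0.006 m and z of vial_2_centre in the frame of pocket_5 below 0.013 m) or (horizontal distance between vial_3_centre and pocket_5 below 0.006 m and z of vial_3_centre in the frame of pocket_5 below 0.013 m) or (horizontal distance between vial_4_centre and pocket_5 below 0.006 m and z of vial_4_centre in the frame of pocket_5 below 0.013 m) or (horizontal distance between vial_5_centre and pocket_5 below 0.006 m and z of vial_5_centre in the frame of pocket_5 below 0.013 m)) and not ((horizontal distance between vial_1_centre and pocket_4 below 0.012 m and z of vial_1_centre in the frame of pocket_4 below 0.05 m) or (horizontal distance between vial_2_centre and pocket_4 below 0.012 m and z of vial_2_centre in the frame of pocket_4 below 0.05 m) or (horizontal distance between vial_3_centre and pocket_4 below 0.012 m and z of vial_3_centre in the frame of pocket_4 below 0.05 m) or (horizontal distance between vial_4_centre and pocket_4 below 0.012 m and z of vial_4_centre in the frame of pocket_4 below 0.05 m) or (horizontal distance between vial_5_centre and pocket_4 below 0.012 m and z of vial_5_centre in the frame of pocket_4 below 0.05 m))).
It fails at once if the brown bottle behind the shaker is pushed more than 30 mm (distance of brown_bottle from where it was at the start of the episode above 0.03 m).
Of vial_1, vial_2, vial_3, vial_4, vial_5 only 3 to 5 are there at a start; the rules pass over those that are not, and their reading is None.
At some moment in a run one of key_stand may be knocked a few centimetres aside while the robot is not near it.
It also fails if it takes over 210 s, if anything falls off the work surface, if the arm or the gripper's body presses on something with over 40 N, if the wrist force passes 120 N, or if a joint passes its speed limit or range.

## Robot

A 6-joint arm with a two-finger parallel gripper is mounted at the origin on a cart in front of the work surface, level with it; the furniture and walls round the work are solid. World frame = base frame: x ahead of the robot, y to its left, z up, the work surface at z = 0. Lengths are in m, angles in rad, forces in N, time in s.
With the tool pointing down it reaches from about 0.375 to 0.9 m from the base axis. Payload 3.1 kg.
Tool frame: the origin (TCP) lies at the very end of the fingers, on their centre line; the grasp point (between the pads) lies 19 mm behind it; z points along the fingers, y is the line along which they close (so a half turn about z gives the same grasp; the last joint's range is limited). The gripper opens to 85 mm and grips with 20 to 120 N. Pads are 22 mm wide; open, the fingers measure 114 mm over their backs; the gripper's body (76 mm by 85 mm) begins 54 mm behind the grasp point. The pads swing forward as they close: fully open they stand 13 mm farther back than shut.
Start: joints at [-1.401, 0.527, 1.433, -0, 1.181, -0.178], TCP at [0.213, -0.588, 0.231] pointing down, gripper open.
Joint ranges: [-3.08, 3.08], [-0.75, 2.2], [0.22, 2.44], [-1.43, 4.57], [0, 2.65], [-2.85, 2.85]. Speed limits (rad/s): [2.79, 2.79, 3.14, 3.14, 3.14, 3.14].

## Interface

Orientations are given as a unit quaternion [x, y, z, w].
In Python, from station import manip gives the robot as it stands.
- The arm moves only by the shell command python3 -m handwheel 'ROWS' [FORCE]. ROWS is JSON, a list of rows, each a list of 7 numbers: the shift along the world's x, y, z in mm, then the turn, a rotation vector about the world's x, y, z in degrees, then the opening, from 0 (shut) to 1 (fully open). A call has exactly 10 rows; each row shifts and turns the commanded pose from where the row before left it; what a row does not reach is not made up. A row lasts 1/8 s, in which the tool goes at most 62.5 mm and 10.7 degrees, less where a joint would pass 70% of its speed; a pose out of reach is approached as far as the arm can. A call is refused whole if a number of a shift passes 62.5 or a number of a turn 10.7, either way. A call with a gripper value outside its range is refused whole. The fingers move at their own pace and stop on an object; FORCE is the grip in N (left out, the last holds). Time passes only in rows, so rows that do not move let the fingers close, or fill a call up. It gives the time, the measured TCP pose, the force, the opening and the grip force at its end, in the units of the state.
- manip.sense(): the state, without advancing time (a new reading comes with each control period).
- manip.snapshot(name): name is "scene" or "top"; returns the picture (384x512x3 uint8, red, green, blue); there is no depth.
- manip.get_calibration(name): a dict with "K" (3x3 intrinsics, pixels), "rvec" (rotation vector, rad) and "tvec" (3), from world to camera coordinates, as OpenCV has them. Camera axes: x right, y down, z forward; pixel columns grow to the right and rows downward; lengths in m; the calibration is good to about 2 mm. A picture is of the moment at which its call begins. get_calibration takes no time and is no camera call.
- manip.sign_off(): hands the job in; it is judged then, once.
The state is a dict: "t": time; "q": joint angles; "qd": joint speeds; "tau": joint torques, N m; "tcp_pos": TCP position; "tool_rot": TCP orientation; "force": force on the tool from outside, world axes, zero at the start; "ft_torque": the same for the moment, N m; "finger_gap": opening from 0.0 (shut) to 1.0 (fully open); "gripper_force": force on a finger pad.
Only numpy, scipy, OpenCV 4.12 (cv2) and the standard library are available. Lean on these libraries where they do the work, as an engineer would, in place of code of your own. Each camera call takes 0.05 s, during which the arm holds its last target. There are 200 camera calls.

## Working session

There is one attempt and no reset: what is moved stays moved. The work goes in short steps, Python scripts to look and compute and a shell command to move; the robot and the scene stay as the last step left them, time stands still between calls to the robot, and variables do not carry over. Pictures are saved under pics/ and viewed, at most 16 in all, crops included, and the job is handed in when it is done.

```bash
ls; mkdir -p pics; python3 - <<'E'
from station import manip
import cv2,numpy as np
for n in("scene","top"):
    im=manip.snapshot(n); cv2.imwrite(f"pics/{n}0.png",cv2.resize(im[:,:,::-1],(800,600),interpolation=cv2.INTER_CUBIC))
    c=manip.get_calibration(n); R=cv2.Rodrigues(np.array(c["rvec"],float))[0]
    print(n,c["K"],-R.T@np.array(c["tvec"]).ravel(),R.tolist())
print(manip.sense())
E
```

```text
pics
scene [[371.31973722   0.         257.67064239]
 [  0.         371.31973722 194.44771957]
 [  0.           0.           1.        ]] [0.06907856 0.42622701 0.81701482] [[-0.47924670603983716, -0.8775544275766327, -0.014860060249356932], [-0.6793111453245075, 0.3815973088179003, -0.6268332008922648], [0.5557508097950662, -0.2903131422164436, -0.7790117565663198]]
top [[427.864886     0.         251.33704879]
 [  0.         427.864886   180.14857856]
 [  0.           0.           1.        ]] [0.45913836 0.1346065  1.12072798] [[-0.02540696134849807, -0.9996481149713896, -0.007624470419864929], [-0.990706905450718, 0.026197687780354473, -0.1334672568356185], [0.13362003520167848, 0.004162618059652304, -0.9910238941638045]]
{'t': 0.1, 'q': array([-1.40149176e+00,  5.28363475e-01,  1.43378401e+00,  4.31197782e-06,
        1.18139667e+00, -1.78507726e-01]), 'qd': array([-0.0015038 , -0.00196065, -0.00305047, -0.00103016, -0.00060258,
        0.00216454]), 'tau': array([ 3.20287172e-04, -4.43303633e+01, -1.78586680e+01, -2.76778874e-04,
        3.90691464e-03, -1.08534374e-05]), 'tcp_pos': array([ 0.21293982, -0.58691918,  0.23043432]), 'tool_rot': array([ 9.84916072e-01,  1.73029997e-01,  6.48375417e-06, -9.75733544e-04]), 'force': array([ 0.21547756,  0.53355349, -0.22298608]), 'ft_torque': array([0.00349748, 0.06435647, 0.01647471]), 'gripper_force': 0.0, 'finger_gap': 1.003688880160117}
```

View pics/scene0.png

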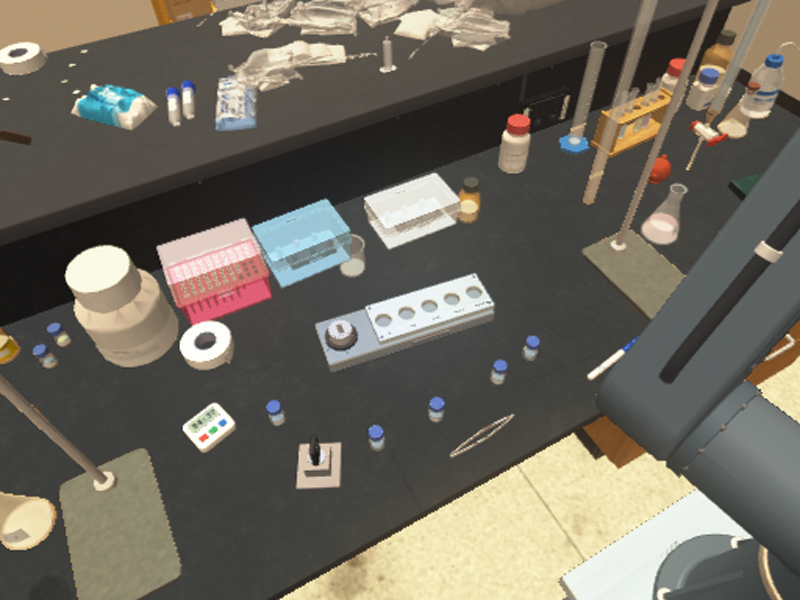

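View pics/top0.png

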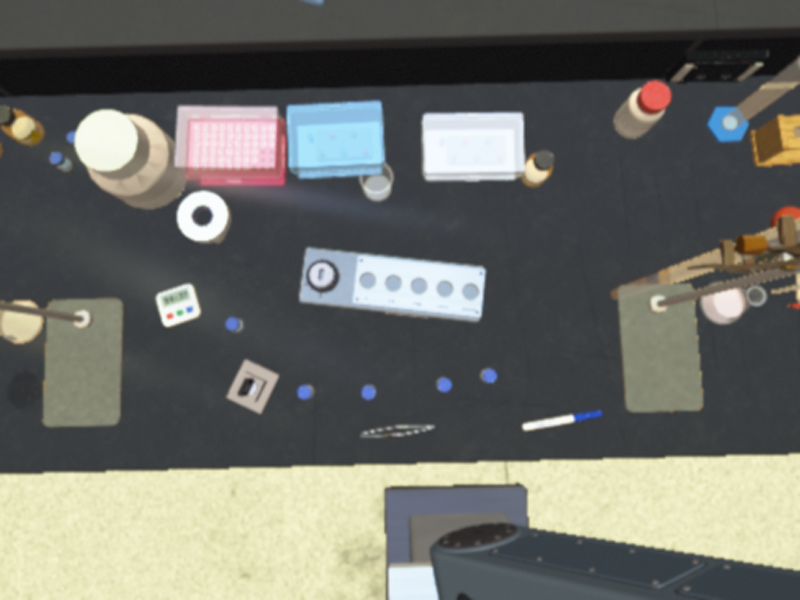

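The top view shows the shaker with its rotor at (321,275) and pockets from (368,281) to (471,292). There are five vials at about (234,324), (305,392), (368,392), (444,384) and (489,376). The key stand is at (253,386). The scene view agrees.

```bash
cat > h.py <<'E'
from station import manip
import cv2,numpy as np
def cal(n):
    c=manip.get_calibration(n); R=cv2.Rodrigues(np.array(c["rvec"],float))[0]
    return np.array(c["K"]),R,np.array(c["tvec"],float).ravel(),c
def onplane(n,uv,z):
    K,R,t,_=cal(n); C=-R.T@t
    d=np.linalg.solve(K,[uv[0],uv[1],1])@R
    return (C+d*(z-C[2])/d[2])[:2]
def proj(n,p):
    K,R,t,_=cal(n); q=K@(R@np.array(p,float)+t); return q[:2]/q[2]
def tri(a,b):
    A=[];y=[]
    for n,uv in(("scene",a),("top",b)):
        K,R,t,_=cal(n);P=K@np.c_[R,t]
        for i in(0,1): r=uv[i]*P[2]-P[i];A.append(r[:3]);y.append(-r[3])
    s=np.linalg.lstsq(np.array(A),np.array(y),rcond=None); return s[0]
def blobs(mask,lo,hi):
    n,_,st,ce=cv2.connectedComponentsWithStats(mask.astype(np.uint8))
    return [(ce[i],st[i,4]) for i in range(1,n) if lo<=st[i,4]<=hi]
def blue(im):
    h=cv2.cvtColor(im,cv2.COLOR_RGB2HSV); return (h[...,0]>108)&(h[...,0]<125)&(h[...,1]>130)&(h[...,2]>80)
def crop(im,x0,y0,w,h,s,name):
    cv2.imwrite(name,cv2.resize(im[y0:y0+h,x0:x0+w,::-1],None,fx=s,fy=s,interpolation=cv2.INTER_CUBIC))
E
python3 - <<'E'
from h import *
ims={n:manip.snapshot(n) for n in("scene","top")}
for n in ims:
    np.save(n+"0.npy",ims[n])
    for c,a in blobs(blue(ims[n]),15,200):
        print(n,c.round(1),a,onplane(n,c,.038).round(4))
# pockets
for n in ims:
    g=cv2.cvtColor(ims[n],cv2.COLOR_RGB2GRAY); m=np.zeros_like(g)
    K,R,t,_=cal(n)
    box=(232,166,75,34) if n=="top" else (235,175,82,45)
    x,y,w,h=box; sub=g[y:y+h,x:x+w]; _,b=cv2.threshold(sub,0,255,cv2.THRESH_BINARY+cv2.THRESH_OTSU)
    for c,a in blobs(b==0,30,250):
        c=c+[x,y]; print(n,"hole",c.round(1),a,onplane(n,c,.042).round(4))
t,s=ims["top"],ims["scene"]
a=cv2.resize(t[150:275,125:325,::-1],None,fx=4,fy=4,interpolation=cv2.INTER_CUBIC); cv2.imwrite("pics/ct.png",a)
a=cv2.resize(s[170:320,185:325,::-1],None,fx=4,fy=4,interpolation=cv2.INTER_CUBIC); cv2.imwrite("pics/cs.png",a)
E
```

```text
scene [119.8  53.7] 25 [1.5101 0.2676]
scene [110.1  58. ] 28 [1.4984 0.3088]
scene [401.8 220.9] 19 [ 0.3708 -0.1407]
top [147.5 206.3] 22 [0.5452 0.4042]
top [313.5 240. ] 44 [ 0.4499 -0.0126]
top [284.5 246. ] 42 [0.4369 0.0605]
top [194.  250.9] 42 [0.4305 0.287 ]
top [235.  251.1] 40 [0.4275 0.1844]
top [376.  265.5] 85 [ 0.3832 -0.1646]
top hole [289.6 167.4] 146 [0.6347 0.0408]
top hole [235.3 178.7] 69 [0.6095 0.1799]
top hole [251.2 180.5] 78 [0.6037 0.1395]
top hole [267.6 182.4] 77 [0.5977 0.0981]
top hole [284.4 184.2] 79 [0.592  0.0556]
top hole [300.8 185.9] 85 [0.5866 0.0139]
top hole [246.5 197.8] 115 [0.5599 0.1525]
```

View pics/ct.png

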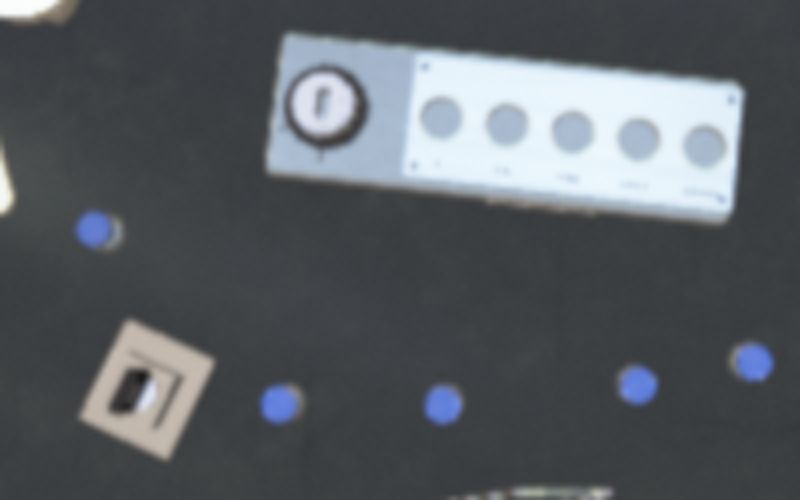

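View pics/cs.png

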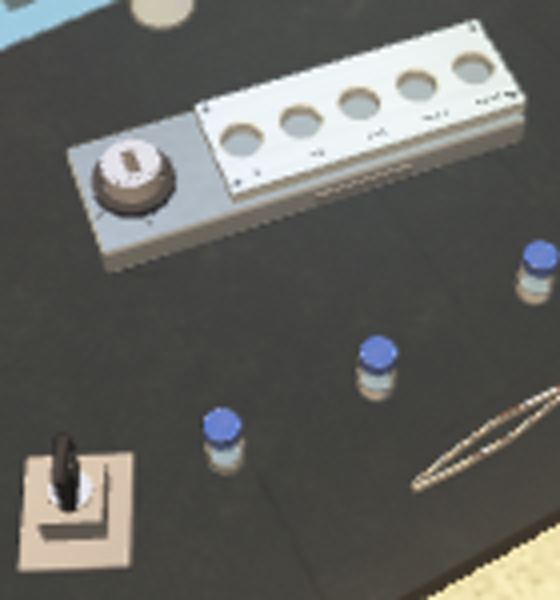

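The crops show the rotor slot lying along the image vertical, the key bow in its stand pointing down and left, and the five vials standing clear of each other. I'll get the rotor and stand figures and move past the burette stand with the arm drawn in.

```bash
python3 - <<'E'
from h import *
print("rotor",onplane("top",(206.3,176.3),.054))
P=[onplane("top",(125+u/4,150+v/4),.006) for u,v in((130,320),(215,360),(168,460),(80,417))]
print(np.round(P,4),np.mean(P,0)); d=P[3]-P[0];print(np.degrees(np.arctan2(-d[1],-d[0])))
E
python3 -m handwheel '[[-18,51,0,0,0,0,1],[-18,51,0,0,0,0,1],[-18,51,0,0,0,0,1],[-18,51,0,0,0,0,1],[47,32,0,0,0,4,1],[47,32,0,0,0,4,1],[47,32,0,0,0,6,0.6],[27,45,0,0,0,8,0.5],[27,45,0,0,0,8,0.5],[27,45,0,0,0,8,0.5]]' 25
```

```text
rotor [0.61575277 0.2523323 ]
[[0.4855 0.3858]
 [0.4584 0.3307]
 [0.3957 0.3611]
 [0.4243 0.4178]] [0.44096948 0.37384664]
-27.58189602668133
t: 1.45
tcp_pos: [0.3639, -0.1511, 0.2315]
tool_rot: [0.874, 0.486, 0.0, 0.0]
force: [1.5, 0.4, -0.6]
finger_gap: 0.495
gripper_force: 0.0
```

```bash
python3 -m handwheel '[[22,35,0,0,0,8,0.5],[22,35,0,0,0,8,0.5],[22,35,0,0,0,8,0.5],[20,33,0,0,0,0,0.5],[0,0,-50,0,0,0,0.5],[0,0,-30,0,0,0,0.5],[0,0,0,0,0,0,0.5],[0,0,0,0,0,0,0.5],[0,0,0,0,0,0,0.5],[0,0,0,0,0,0,0.5]]'
python3 - <<'E'
from h import *
s=manip.sense();print(s["tcp_pos"],s["tool_rot"],s["q"])
t=manip.snapshot("top");sc=manip.snapshot("scene")
a=cv2.resize(t[160:280,270:370,::-1],None,fx=4,fy=4,interpolation=cv2.INTER_CUBIC);b=cv2.resize(sc[180:300,240:340,::-1],None,fx=4,fy=4,interpolation=cv2.INTER_CUBIC)
cv2.imwrite("pics/a.png",np.hstack([a,b]))
print(proj("top",s["tcp_pos"]),proj("scene",s["tcp_pos"]))
E
```

```text
t: 2.7
tcp_pos: [0.4497, -0.0148, 0.1523]
tool_rot: [0.755, 0.655, 0.001, 0.001]
force: [0.3, -0.4, -1.0]
finger_gap: 0.498
gripper_force: 0.0
[ 0.44970612 -0.01484525  0.15234205] [7.55200069e-01 6.55493214e-01 6.65254709e-04 1.02949611e-03] [-2.82265826e-01  4.27531132e-01  1.94196675e+00  3.57653832e-09
  7.69643306e-01 -1.41141857e-01]
[321.48062775 240.31034316] [350.58058122 190.01391938]
```

View pics/a.png

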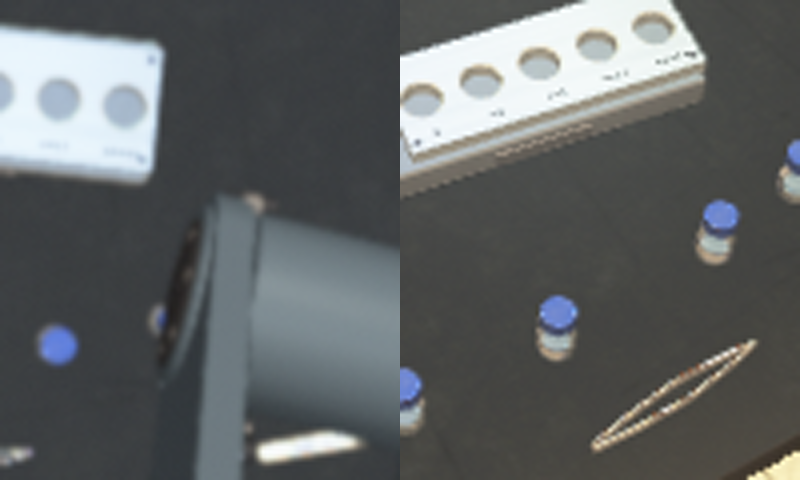

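The hand is over the right-hand vial with the vial visible below it, and the other vials are undisturbed. I'll go down and grip.

```bash
python3 -m handwheel '[[0,2,-40,0,0,0,0.5],[0,0,-40,0,0,0,0.5],[0,0,-40,0,0,0,0.5],[0,0,-18,0,0,0,0.5],[0,0,0,0,0,0,0.1],[0,0,0,0,0,0,0.1],[0,0,0,0,0,0,0.1],[0,0,0,0,0,0,0.1],[0,0,40,0,0,0,0.1],[0,0,40,0,0,0,0.1]]' 25
```

```text
t: 4.05
tcp_pos: [0.4487, -0.0125, 0.0942]
tool_rot: [0.755, 0.656, -0.0, -0.0]
force: [0.8, -0.8, 0.2]
finger_gap: 0.249
gripper_force: 24.6
```

```bash
python3 -m handwheel '[[32,38,10,0,0,0,0.1],[32,38,0,0,0,0,0.1],[32,38,0,0,0,0,0.1],[32,38,0,0,0,0,0.1],[33,40,0,0,0,0,0.1],[0,0,-10,0,0,0,0.1],[0,0,0,0,0,0,0.1],[0,0,0,0,0,0,0.1],[0,0,0,0,0,0,0.1],[0,0,0,0,0,0,0.1]]'
cat > look.py <<'E'
from h import *
import sys
s=manip.sense();p=s["tcp_pos"];print("tcp",p)
t=manip.snapshot("top");sc=manip.snapshot("scene")
v=proj("scene",p).astype(int);w=proj("top",p).astype(int)
v=np.clip(v,[50,60],[462,324]);w=np.clip(w,[50,60],[462,324])
x=v-[50,60];y=w-[50,60]
f=lambda im,o:cv2.resize(im[o[1]:o[1]+120,o[0]:o[0]+100,::-1],None,fx=4,fy=4,interpolation=cv2.INTER_CUBIC)
cv2.imwrite(sys.argv[1],np.hstack([f(sc,x),f(t,y)]));print("scene origin",x,"top origin",y)
h=cv2.cvtColor(sc,cv2.COLOR_RGB2HSV)
for n,im in(("scene",sc),("top",t)):
    h=cv2.cvtColor(im,cv2.COLOR_RGB2HSV); m=(h[...,0]>108)&(h[...,0]<128)&(h[...,1]>100)&(h[...,2]>40)
    print(n,[(c.round(1).tolist(),int(a)) for c,a in blobs(m,12,300)])
E
python3 look.py pics/b.png
```

```text
t: 5.3
tcp_pos: [0.61, 0.1788, 0.0937]
tool_rot: [0.755, 0.655, 0.0, 0.0]
force: [0.2, -0.2, -0.7]
finger_gap: 0.243
gripper_force: 24.6
tcp [0.60998054 0.17879745 0.09368639]
scene origin [195 131] top origin [184 115]
scene [([453.2, 45.1], 18), ([120.1, 53.5], 31), ([110.4, 58.1], 32), ([24.6, 222.9], 31), ([279.2, 257.5], 51), ([174.3, 259.6], 52), ([240.0, 275.9], 56)]
top [([44.7, 87.2], 24), ([35.6, 100.9], 42), ([147.9, 206.6], 59), ([284.7, 246.0], 64), ([376.0, 265.5], 105)]
```

View pics/b.png

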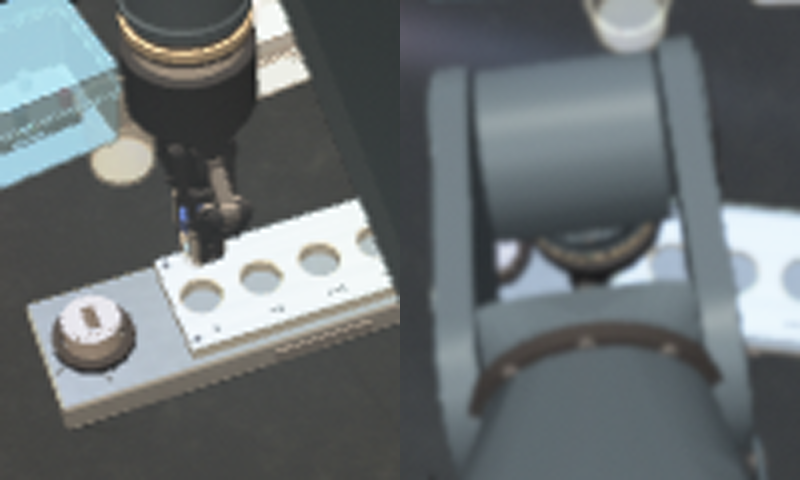

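The scene view (left) shows the vial held over the plate, with the fingers at about crop (200,210). Pocket 1 is visible at crop (202,297). I'll check the pocket estimates against the scene camera.

```bash
python3 - <<'E'
from h import *
for n in("scene","top"):
    im=np.load(n+"0.npy");g=cv2.cvtColor(im,cv2.COLOR_RGB2GRAY)
    # plate mask: bright
    m=(g>195).astype(np.uint8)
    m[:, :]=m
    N,l,st,ce=cv2.connectedComponentsWithStats(m)
    p=proj(n,(.598,.097,.042)).round().astype(int)
    cnt=[(i,st[i]) for i in range(1,N) if st[i,4]>500 and abs(ce[i]-p).max()<25]
    for i,s in cnt:
        c,h=cv2.findContours((l==i).astype(np.uint8),cv2.RETR_CCOMP,cv2.CHAIN_APPROX_NONE)
        for k,q in enumerate(c):
            if h[0][k][3]>=0 and cv2.contourArea(q)>40:
                e=cv2.fitEllipse(q);print(n,np.round(e[0],1),np.round(e[1],1),onplane(n,e[0],.042).round(4))
E
```

```text
scene [244.9 204.4] [ 9.1 12. ] [0.609  0.1827]
scene [259.7 199.7] [ 8.8 11.8] [0.6037 0.1414]
scene [274.5 195.4] [ 8.9 11.3] [0.5972 0.0997]
scene [288.6 190.8] [ 8.3 11.3] [0.5922 0.0585]
scene [302.9 186.5] [ 8.7 11.6] [0.5862 0.0168]
top [300.8 185.9] [10.6 11.1] [0.5866 0.0141]
top [284.3 184.1] [10.5 11. ] [0.5923 0.0556]
top [267.6 182.3] [10.6 10.9] [0.5981 0.0979]
top [251.  180.5] [10.4 10.9] [0.6038 0.1399]
top [234.7 178.7] [10.4 10.9] [0.6094 0.1814]
```

```bash
python3 -m handwheel '[[-0.5,2.2,-20,0,0,0,0.1],[0,0,-10,0,0,0,0.1],[0,0,-5,0,0,0,0.1],[0,0,-3,0,0,0,0.1],[0,0,-3,0,0,0,0.1],[0,0,-3,0,0,0,0.1],[0,0,-2,0,0,0,0.1],[0,0,0,0,0,0,0.1],[0,0,0,0,0,0,0.1],[0,0,0,0,0,0,0.1]]'
python3 look.py pics/c.png
```

```text
t: 6.65
tcp_pos: [0.6097, 0.1817, 0.0475]
tool_rot: [0.755, 0.656, 0.0, 0.0]
force: [0.2, 0.3, -0.6]
finger_gap: 0.243
gripper_force: 24.6
tcp [0.60966188 0.18168462 0.04747253]
scene origin [195 142] top origin [184 118]
scene [([453.9, 45.5], 23), ([120.1, 53.5], 31), ([110.4, 58.1], 32), ([24.6, 222.9], 31), ([279.1, 257.5], 52), ([174.3, 259.6], 52), ([240.1, 275.9], 57)]
top [([44.7, 87.2], 24), ([35.6, 100.9], 42), ([147.9, 206.7], 60), ([284.4, 243.4], 22), ([376.0, 265.5], 104)]
```

View pics/c.png

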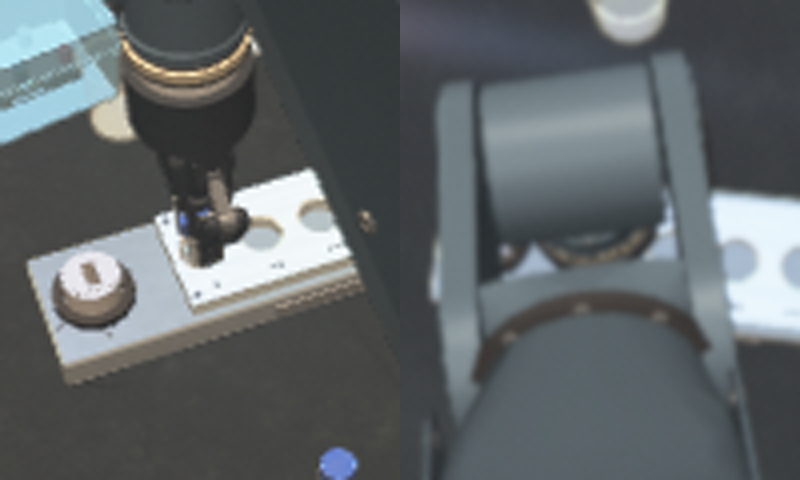

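The vial's foot is below the plate top with no contact force, so it is in pocket 1. I'll lower the last bit, release, and get camera-averaged positions for the others.

```bash
python3 -m handwheel '[[0,0,-2,0,0,0,0.1],[0,0,-1.5,0,0,0,0.1],[0,0,0,0,0,0,0.1],[0,0,0,0,0,0,0.5],[0,0,0,0,0,0,0.5],[0,0,0,0,0,0,0.5],[0,0,30,0,0,0,0.5],[0,0,40,0,0,0,0.5],[-40,-30,20,0,0,0,0.5],[-40,-30,0,0,0,0,0.5]]'
python3 - <<'E'
from h import *
for a,b in(((279.1,257.5),(284.5,246)),((240.1,275.9),(235,251.1)),((174.3,259.6),(147.6,206.5))):print(tri(a,b).round(4),onplane("scene",a,.04).round(4),onplane("top",b,.04).round(4))
s=np.load("scene0.npy")
h=cv2.cvtColor(s,cv2.COLOR_RGB2HSV); m=(h[...,0]>108)&(h[...,0]<128)&(h[...,1]>100)&(h[...,2]>40)
print([(c.round(1).tolist(),onplane("scene",c,.04).round(4)) for c,a in blobs(m,12,300)])
E
```

```text
t: 8.0
tcp_pos: [0.5304, 0.1213, 0.1358]
tool_rot: [0.755, 0.656, 0.002, 0.002]
force: [-0.3, -1.1, -1.0]
finger_gap: 0.5
gripper_force: 0.0
[ 0.4546  0.0948 -0.0647] [0.4309 0.1841] [0.4369 0.0606]
[ 0.4421  0.225  -0.0294] [0.4334 0.2862] [0.4275 0.1844]
[0.5444 0.4029 0.0431] [0.5465 0.4031] [0.5445 0.4035]
[([454.1, 45.6], array([ 0.9027, -0.8904])), ([120.1, 53.5], array([1.5067, 0.2667])), ([110.4, 58.1], array([1.4936, 0.3081])), ([340.7, 218.0], array([ 0.4523, -0.0108])), ([402.9, 219.9], array([ 0.3711, -0.144 ])), ([24.5, 222.9], array([0.8338, 0.7018])), ([319.8, 233.3], array([0.4401, 0.062 ])), ([279.2, 257.5], array([0.4308, 0.184 ])), ([174.3, 259.5], array([0.5467, 0.403 ])), ([240.0, 276.0], array([0.4333, 0.2864]))]
```

```bash
python3 -m handwheel '[[-46,-30,0,0,0,0,0.5],[-46,-30,0,0,0,0,0.5],[0,0,-40,0,0,0,0.5],[0,0,-40,0,0,0,0.5],[0,0,-30,0,0,0,0.5],[0,0,-12,0,0,0,0.5],[0,0,0,0,0,0,0.1],[0,0,0,0,0,0,0.1],[0,0,0,0,0,0,0.1],[0,0,0,0,0,0,0.1]]'
python3 -m handwheel '[[0,0,40,0,0,0,0.1],[0,0,52,0,0,0,0.1],[41,20,12,0,0,0,0.1],[41,20,0,0,0,0,0.1],[41,20,0,0,0,0,0.1],[42,19,0,0,0,0,0.1],[0,0,0,0,0,0,0.1],[0,0,0,0,0,0,0.1],[0,0,-30,0,0,0,0.1],[0,0,0,0,0,0,0.1]]'
```

```text
t: 9.25
tcp_pos: [0.438, 0.0617, 0.0125]
tool_rot: [0.755, 0.656, 0.001, 0.001]
force: [-0.5, -0.2, 0.9]
finger_gap: 0.245
gripper_force: 24.4
t: 10.5
tcp_pos: [0.599, 0.14, 0.084]
tool_rot: [0.755, 0.655, -0.003, -0.002]
force: [0.7, 0.4, 0.3]
finger_gap: 0.242
gripper_force: 24.7
```

```bash
python3 -m handwheel '[[3,0,-10,0,0,0,0.1],[0,0,-8,0,0,0,0.1],[0,0,0,0,0,0,0.1],[0,0,0,0,0,0,0.1],[0,0,0,0,0,0,0.1],[0,0,0,0,0,0,0.1],[0,0,0,0,0,0,0.1],[0,0,0,0,0,0,0.1],[0,0,0,0,0,0,0.1],[0,0,0,0,0,0,0.1]]'
```

```text
t: 11.75
tcp_pos: [0.6055, 0.1406, 0.0678]
tool_rot: [0.755, 0.656, -0.0, -0.0]
force: [0.1, 0.7, -0.6]
finger_gap: 0.25
gripper_force: 24.7
```

```bash
python3 -m handwheel '[[-1.8,0,-6,0,0,0,0.1],[0,0,-6,0,0,0,0.1],[0,0,-3,0,0,0,0.1],[0,0,-3,0,0,0,0.1],[0,0,-3,0,0,0,0.1],[0,0,-2,0,0,0,0.1],[0,0,-2,0,0,0,0.1],[0,0,0,0,0,0,0.1],[0,0,0,0,0,0,0.1],[0,0,0,0,0,0,0.1]]'
```

```text
t: 13.0
tcp_pos: [0.6038, 0.1407, 0.0429]
tool_rot: [0.755, 0.656, 0.0, 0.0]
force: [-0.3, 0.4, -0.8]
finger_gap: 0.242
gripper_force: 24.7
```

```bash
python3 -m handwheel '[[0,0,0,0,0,0,0.5],[0,0,0,0,0,0,0.5],[0,0,0,0,0,0,0.5],[0,0,35,0,0,0,0.5],[0,0,45,0,0,0,0.5],[-44,11,0,0,0,0,0.5],[-44,11,0,0,0,0,0.5],[-44,11,0,0,0,0,0.5],[-43,10.5,0,0,0,0,0.5],[0,0,-20,0,0,0,0.5]]'
python3 -m handwheel '[[0,0,-40,0,0,0,0.5],[0,0,-30,0,0,0,0.5],[0,0,-19,0,0,0,0.5],[0,0,0,0,0,0,0.5],[0,0,0,0,0,0,0.1],[0,0,0,0,0,0,0.1],[0,0,0,0,0,0,0.1],[0,0,0,0,0,0,0.1],[0,0,0,0,0,0,0.1],[0,0,0,0,0,0,0.1]]'
python3 look.py pics/d.png
```

```text
t: 14.25
tcp_pos: [0.425, 0.1848, 0.1037]
tool_rot: [0.754, 0.656, -0.001, -0.0]
force: [1.3, -0.2, -0.3]
finger_gap: 0.504
gripper_force: 0.0
t: 15.5
tcp_pos: [0.4293, 0.1843, 0.0145]
tool_rot: [0.755, 0.656, 0.001, 0.0]
force: [-0.2, 0.0, 6.6]
finger_gap: 0.232
gripper_force: 25.1
tcp [0.42933124 0.18428395 0.01454819]
scene origin [229 203] top origin [185 190]
scene [([454.2, 45.6], 25), ([120.1, 53.5], 31), ([110.4, 58.1], 32), ([243.8, 197.3], 33), ([24.5, 222.9], 32), ([174.3, 259.6], 52), ([240.0, 276.0], 55)]
top [([44.6, 87.1], 25), ([35.6, 100.9], 42), ([233.6, 177.2], 47), ([250.7, 179.4], 49), ([147.9, 206.7], 58), ([192.2, 250.4], 35), ([376.0, 265.5], 105)]
```

View pics/d.png

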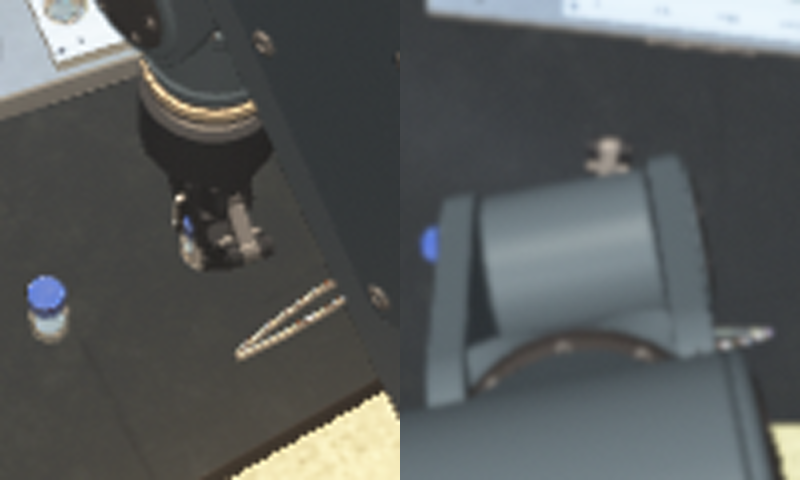

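Vial C is held between the fingers. Vials 1 and 2 show as blue caps in the plate at top (233.6,177.2) and (250.7,179.4).

```bash
python3 -m handwheel '[[0,0,40,0,0,0,0.1],[0,0,50,0,0,0,0.1],[42,-21.4,10,0,0,0,0.1],[42,-21.4,0,0,0,0,0.1],[42,-21.4,0,0,0,0,0.1],[42,-21.3,0,0,0,0,0.1],[0,0,0,0,0,0,0.1],[0,0,-30,0,0,0,0.1],[0,0,-15,0,0,0,0.1],[0,0,0,0,0,0,0.1]]'
python3 -m handwheel '[[0,0,0,0,0,0,0.1],[0,0,0,0,0,0,0.1],[0,0,0,0,0,0,0.1],[0,0,0,0,0,0,0.1],[0,0,0,0,0,0,0.1],[0,0,0,0,0,0,0.1],[0,0,0,0,0,0,0.1],[0,0,0,0,0,0,0.1],[0,0,0,0,0,0,0.1],[0,0,0,0,0,0,0.1]]'
python3 - <<'E'
from h import *
for uv in((233.6,177.2),(250.7,179.4)):print(onplane("top",uv,.071))
E
```

```text
t: 16.85
tcp_pos: [0.5947, 0.0991, 0.0675]
tool_rot: [0.755, 0.656, -0.002, -0.001]
force: [-0.3, -0.6, -0.4]
finger_gap: 0.232
gripper_force: 24.6
t: 18.1
tcp_pos: [0.5967, 0.0986, 0.0688]
tool_rot: [0.755, 0.656, -0.0, -0.0]
force: [-0.9, -0.4, -0.5]
finger_gap: 0.234
gripper_force: 24.6
[0.60920802 0.18277948]
[0.60258498 0.14054516]
```

```bash
python3 -m handwheel '[[1,0,-6,0,0,0,0.1],[0,0,-6,0,0,0,0.1],[0,0,-3,0,0,0,0.1],[0,0,-3,0,0,0,0.1],[0,0,-3,0,0,0,0.1],[0,0,-2,0,0,0,0.1],[0,0,-1,0,0,0,0.1],[0,0,0,0,0,0,0.1],[0,0,0,0,0,0,0.1],[0,0,0,0,0,0,0.1]]'
```

```text
t: 19.35
tcp_pos: [0.5978, 0.0986, 0.0449]
tool_rot: [0.755, 0.656, 0.0, 0.0]
force: [0.1, 0.3, 0.1]
finger_gap: 0.23
gripper_force: 24.6
```

```bash
python3 -m handwheel '[[0,0,0,0,0,0,0.5],[0,0,0,0,0,0,0.5],[0,0,0,0,0,0,0.5],[0,0,35,0,0,0,0.5],[0,0,45,0,0,0,0.5],[-33,37.6,0,0,0,0,0.5],[-33,37.6,0,0,0,0,0.5],[-33,37.6,0,0,0,0,0.5],[-33,37.6,0,0,0,0,0.5],[-33.8,37.6,0,0,0,0,0.5]]'
python3 -m handwheel '[[0,0,-30,0,0,0,0.5],[0,0,-40,0,0,0,0.5],[0,0,-22,0,0,0,0.5],[0,0,-18,0,0,0,0.5],[0,0,0,0,0,0,0.5],[0,0,0,0,0,0,0.1],[0,0,0,0,0,0,0.1],[0,0,0,0,0,0,0.1],[0,0,0,0,0,0,0.1],[0,0,0,0,0,0,0.1]]'
```

```text
t: 20.6
tcp_pos: [0.431, 0.2878, 0.125]
tool_rot: [0.755, 0.655, 0.0, 0.0]
force: [-0.3, 0.3, -0.2]
finger_gap: 0.504
gripper_force: 0.0
t: 21.85
tcp_pos: [0.4325, 0.2869, 0.0155]
tool_rot: [0.755, 0.656, 0.001, 0.0]
force: [-0.6, 0.0, 5.1]
finger_gap: 0.241
gripper_force: 25.0
```

```bash
python3 -m handwheel '[[0,0,40,0,0,0,0.1],[0,0,50,0,0,0,0.1],[0,0,25,0,0,0,0.1],[32,-46,0,0,0,0,0.1],[32,-46,0,0,0,0,0.1],[32,-46,0,0,0,0,0.1],[32,-46,0,0,0,0,0.1],[31.5,-46,0,0,0,0,0.1],[0,0,0,0,0,0,0.1],[0,0,0,0,0,0,0.1]]'
python3 -m handwheel '[[0,0,-35,0,0,0,0.1],[0,0,-25,0,0,0,0.1],[0,0,0,0,0,0,0.1],[0,0,0,0,0,0,0.1],[0,0,0,0,0,0,0.1],[0,0,0,0,0,0,0.1],[0,0,0,0,0,0,0.1],[0,0,0,0,0,0,0.1],[0,0,0,0,0,0,0.1],[0,0,0,0,0,0,0.1]]'
```

```text
t: 23.1
tcp_pos: [0.5904, 0.0567, 0.1292]
tool_rot: [0.755, 0.655, -0.001, -0.001]
force: [0.4, 0.4, 0.2]
finger_gap: 0.244
gripper_force: 24.6
t: 24.35
tcp_pos: [0.5914, 0.0566, 0.0698]
tool_rot: [0.755, 0.656, -0.0, -0.0]
force: [0.3, -0.1, -0.0]
finger_gap: 0.239
gripper_force: 24.6
```

Then I'll descend to .0455 (-24) and check.

```bash
python3 -m handwheel '[[0.6,0.4,-6,0,0,0,0.1],[0,0,-6,0,0,0,0.1],[0,0,-3,0,0,0,0.1],[0,0,-3,0,0,0,0.1],[0,0,-3,0,0,0,0.1],[0,0,-2,0,0,0,0.1],[0,0,-1,0,0,0,0.1],[0,0,0,0,0,0,0.1],[0,0,0,0,0,0,0.1],[0,0,0,0,0,0,0.1]]'
```

```text
t: 25.6
tcp_pos: [0.5921, 0.0571, 0.0459]
tool_rot: [0.755, 0.656, 0.0, 0.0]
force: [-0.7, 0.6, -0.5]
finger_gap: 0.24
gripper_force: 24.6
```

```bash
python3 -m handwheel '[[0,0,0,0,0,0,0.5],[0,0,0,0,0,0,0.5],[0,0,0,0,0,0,0.5],[0,0,35,0,0,0,0.5],[0,0,45,0,0,0,0.5],[-10,50,0,0,0,0,0.5],[-10,50,0,0,0,0,0.5],[-10,50,0,0,0,0,0.5],[-10,50,0,0,0,0,0.5],[-6.5,50,0,0,0,0,0.5]]'
python3 -m handwheel '[[0,48,0,0,0,0,0.5],[0,48,0,0,0,0,0.5],[0,0,0,0,0,0,0.5],[0,0,-10,0,0,0,0.5],[0,0,-10,0,0,0,0.5],[0,0,0,0,0,0,0.5],[0,0,0,0,0,0,0.5],[0,0,0,0,0,0,0.5],[0,0,0,0,0,0,0.5],[0,0,0,0,0,0,0.5]]'
python3 look.py pics/e.png
```

```text
t: 26.85
tcp_pos: [0.5448, 0.3086, 0.1258]
tool_rot: [0.755, 0.656, -0.0, -0.0]
force: [0.0, 0.2, 0.7]
finger_gap: 0.501
gripper_force: 0.0
t: 28.1
tcp_pos: [0.5456, 0.4031, 0.1061]
tool_rot: [0.755, 0.656, 0.0, 0.0]
force: [0.5, -0.2, 0.0]
finger_gap: 0.499
gripper_force: 0.0
tcp [0.54564098 0.40314428 0.10608871]
scene origin [118 185] top origin [ 90 143]
scene [([453.2, 45.1], 18), ([24.5, 222.9], 32), ([174.3, 259.6], 52)]
top [([44.6, 87.1], 25), ([35.6, 100.9], 42), ([233.6, 177.2], 47), ([250.8, 179.4], 47), ([268.0, 181.5], 44), ([284.9, 183.2], 44), ([147.9, 206.7], 61), ([376.0, 265.5], 105)]
```

View pics/e.png

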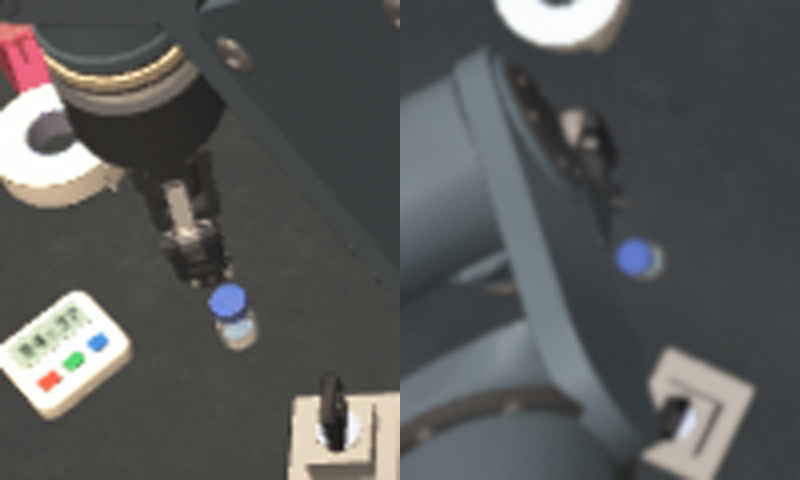

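The fingers are right over the last vial, which shows at scene crop (228,300). Four caps sit evenly spaced in the plate, and the key is still in its stand.

```bash
python3 -m handwheel '[[0,0,-40,0,0,0,0.5],[0,0,-35,0,0,0,0.5],[0,0,-16,0,0,0,0.5],[0,0,0,0,0,0,0.5],[0,0,0,0,0,0,0.1],[0,0,0,0,0,0,0.1],[0,0,0,0,0,0,0.1],[0,0,0,0,0,0,0.1],[0,0,40,0,0,0,0.1],[0,0,50,0,0,0,0.1]]'
python3 -m handwheel '[[0,0,25,0,0,0,0.1],[6,-55,0,0,0,0,0.1],[6,-55,0,0,0,0,0.1],[6,-55,0,0,0,0,0.1],[6,-55,0,0,0,0,0.1],[6,-55,0,0,0,0,0.1],[6,-55,0,0,0,0,0.1],[4.7,-57.7,0,0,0,0,0.1],[0,0,0,0,0,0,0.1],[0,0,0,0,0,0,0.1]]'
python3 -m handwheel '[[0,0,0,0,0,0,0.1],[0,0,-35,0,0,0,0.1],[0,0,-25,0,0,0,0.1],[0,0,0,0,0,0,0.1],[0,0,0,0,0,0,0.1],[0,0,0,0,0,0,0.1],[0,0,0,0,0,0,0.1],[0,0,0,0,0,0,0.1],[0,0,0,0,0,0,0.1],[0,0,0,0,0,0,0.1]]'
```

```text
t: 29.45
tcp_pos: [0.5442, 0.4023, 0.104]
tool_rot: [0.755, 0.656, -0.002, -0.001]
force: [-0.3, 0.3, 0.5]
finger_gap: 0.23
gripper_force: 24.6
t: 30.7
tcp_pos: [0.5857, 0.0155, 0.1296]
tool_rot: [0.755, 0.655, -0.0, -0.001]
force: [-0.1, -0.9, -1.4]
finger_gap: 0.235
gripper_force: 24.6
t: 31.95
tcp_pos: [0.5862, 0.0153, 0.0698]
tool_rot: [0.755, 0.656, 0.0, 0.0]
force: [0.6, 0.3, -0.5]
finger_gap: 0.234
gripper_force: 24.6
```

```bash
python3 -m handwheel '[[0,0,-6,0,0,0,0.1],[0,0,-6,0,0,0,0.1],[0,0,-3,0,0,0,0.1],[0,0,-3,0,0,0,0.1],[0,0,-3,0,0,0,0.1],[0,0,-2,0,0,0,0.1],[0,0,-1,0,0,0,0.1],[0,0,-0.5,0,0,0,0.1],[0,0,0,0,0,0,0.1],[0,0,0,0,0,0,0.1]]'
```

```text
t: 33.2
tcp_pos: [0.5863, 0.0153, 0.0464]
tool_rot: [0.755, 0.656, 0.0, 0.0]
force: [-1.8, -0.5, 6.3]
finger_gap: 0.235
gripper_force: 25.2
```

```bash
python3 -m handwheel '[[0,0,0,0,0,0,0.5],[0,0,0,0,0,0,0.5],[0,0,0,0,0,0,0.5],[0,0,35,0,0,0,0.5],[0,0,50,0,0,0,0.5],[-30,0,30,0,0,10,0.5],[-40,-10,30,0,0,10,0.5],[-40,-10,10,0,0,10,0.5],[-30,-10,0,0,0,10,0.5],[0,0,0,0,0,10,0.5]]'
python3 - <<'E'
from h import *
s=manip.sense();print(s["q"].round(2))
t=manip.snapshot("top");sc=manip.snapshot("scene");np.save("t1.npy",t);np.save("s1.npy",sc)
a=cv2.resize(t[145:275,130:330,::-1],(800,520),interpolation=cv2.INTER_CUBIC);cv2.imwrite("pics/f.png",a)
a=cv2.resize(sc[170:320,185:325,::-1],None,fx=4,fy=4,interpolation=cv2.INTER_CUBIC);cv2.imwrite("pics/g.png",a)
E
```

```text
t: 34.45
tcp_pos: [0.4434, -0.0146, 0.2004]
tool_rot: [0.405, 0.914, -0.0, -0.001]
force: [-0.1, 0.5, -1.0]
finger_gap: 0.499
gripper_force: 0.0
[-0.29  0.34  1.9  -0.    0.9  -1.02]
```

View pics/f.png

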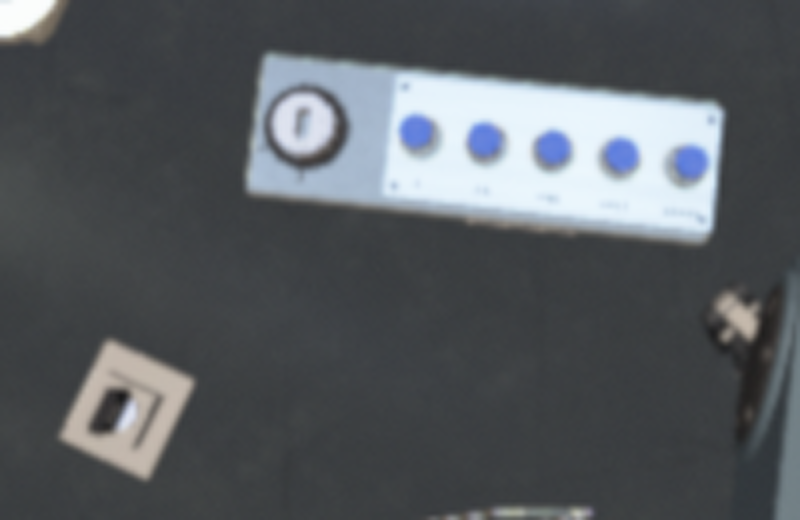

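View pics/g.png

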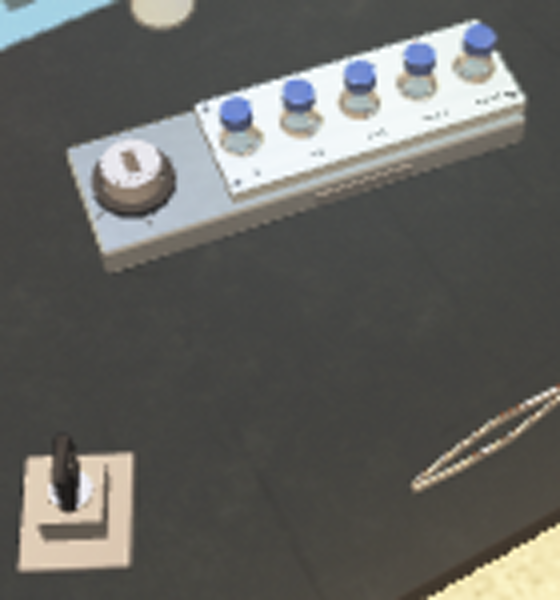

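Both views show all five caps in the plate. The fifth leans slightly right in the scene crop, at (480,40) over its pocket at (475,66). The key is unmoved in its stand. I'll measure the cap heights, the rotor slot and the stand.

```bash
python3 - <<'E'
from h import *
t=np.load("t1.npy");s=np.load("s1.npy")
B={}
for n,im in(("scene",s),("top",t)):
    h=cv2.cvtColor(im,cv2.COLOR_RGB2HSV); m=(h[...,0]>108)&(h[...,0]<128)&(h[...,1]>100)&(h[...,2]>40)
    c0=proj(n,(.598,.099,.07)); B[n]=sorted([tuple(c) for c,a in blobs(m,12,300) if np.abs(c-c0).max()<45])
for a,b in zip(B["scene"],B["top"]): print("cap",np.round(a,1),np.round(b,1),tri(a,b).round(4),onplane("top",b,.07).round(4))
for n,im in(("scene",s),("top",t)):
    g=cv2.cvtColor(im,cv2.COLOR_RGB2GRAY); c0=proj(n,(.619,.2545,.054)).round().astype(int)
    x,y=c0-9; sub=cv2.resize(g[y:y+19,x:x+19],None,fx=4,fy=4,interpolation=cv2.INTER_CUBIC)
    # light disc
    m=(sub>sub.max()*0.8).astype(np.uint8);cs,_=cv2.findContours(m,cv2.RETR_EXTERNAL,cv2.CHAIN_APPROX_NONE)
    c=max(cs,key=cv2.contourArea);e=cv2.fitEllipse(cv2.convexHull(c))
    f=lambda p:((np.array(p)+.5)/4-.5)+[x,y]
    print(n,"disc",f(e[0]).round(1),np.array(e[1])/4,onplane(n,f(e[0]),.054).round(4))
    full=cv2.drawContours(np.zeros_like(m),[cv2.convexHull(c)],-1,1,-1); full=cv2.erode(full,np.ones((9,9)))
    ys,xs=np.where((full>0)&(m==0)); sl=f((xs.mean(),ys.mean())); r=cv2.minAreaRect(np.c_[xs,ys].astype(np.float32));print(" slot",sl.round(1),onplane(n,sl,.054).round(4),r)
# stand: pinkish
for n,im in(("scene",s),("top",t)):
    g=cv2.cvtColor(im,cv2.COLOR_RGB2GRAY); c0=proj(n,(.441,.374,.006)).round().astype(int)
    x,y=c0-26; x=max(x,0);sub=g[y:y+52,x:x+52]
    m=(sub>110).astype(np.uint8);cs,_=cv2.findContours(m,cv2.RETR_EXTERNAL,cv2.CHAIN_APPROX_NONE);c=max(cs,key=cv2.contourArea)
    r=cv2.minAreaRect(c);print(n,"foot",np.array(r[0])+[x,y],r[1],onplane(n,np.array(r[0])+[x,y],.006).round(4),(onplane(n,cv2.boxPoints(r)+[x,y],.006) if 0 else [onplane(n,p+[x,y],.006).round(4).tolist() for p in cv2.boxPoints(r)]))
    k=(cv2.erode(cv2.drawContours(np.zeros_like(m),[cv2.convexHull(c)],-1,1,-1),np.ones((3,3)))>0)&(sub<75)
    print(n,[( (q+[x,y]).round(1).tolist(),a) for q,a in blobs(k,10,400)])
E
```

```text
cap [243.7 197.2] [233.5 177.3] [0.6092 0.1836 0.0723] [0.6091 0.1831]
cap [259.3 192.3] [250.8 179.4] [0.6028 0.1411 0.0736] [0.6026 0.1402]
cap [274.6 187.8] [268.  181.5] [0.5965 0.0989 0.0737] [0.5963 0.0979]
cap [289.5 183.1] [284.9 183.2] [0.591  0.0572 0.074 ] [0.591  0.0562]
cap [304.4 178.7] [302.4 185. ] [0.5853 0.0143 0.0735] [0.5853 0.0132]
scene disc [217.1 210. ] [12.19270611 14.85009575] [0.6195 0.2569]
 slot [217.2 210. ] [0.6194 0.2565] ((34.30000305175781, 37.599998474121094), (26.385601043701172, 15.205260276794434), 63.43495178222656)
top disc [205.2 175.3] [14.21577549 14.78857327] [0.6183 0.255 ]
 slot [204.8 174.7] [0.6199 0.2561] ((35.946617126464844, 37.17081832885742), (13.004789352416992, 30.066120147705078), 17.35402488708496)
scene foot [203.54159164 297.50173187] (27.93409538269043, 30.09888458251953) [0.4419 0.3781] [[0.4264, 0.4203], [0.4929, 0.3902], [0.4581, 0.3337], [0.3937, 0.3666]]
scene [([201.5, 290.5], np.int32(62))]
top foot [161.30000305 246.90000153] (24.59674835205078, 28.174457550048828) [0.4419 0.3758] [[0.425, 0.4204], [0.4887, 0.3882], [0.4589, 0.3311], [0.3957, 0.3636]]
top [([157.0, 247.3], np.int32(47))]
```

```bash
python3 - <<'E'
from h import *
for z in(.054,.06,.08): print(z,proj("top",(.4419,.377,z)).round(1),proj("scene",(.4419,.377,z)).round(1))
for z in (.054,.06,.065): print(onplane("top",(157,247.3),z),onplane("scene",(201.5,290.5),z))
print(tri((201.5,290.5),(157,247.3)))
s=np.load("s1.npy");t=np.load("t1.npy")
f=lambda im,x,y:cv2.resize(im[y:y+48,x:x+48,::-1],(400,400),interpolation=cv2.INTER_CUBIC)
cv2.imwrite("pics/k.png",np.hstack([f(s,180,268),f(t,138,224)]))
E
```

```text
0.054 [156.6 247.3] [201.2 288.3]
0.06 [156.1 247.4] [200.8 287.1]
0.08 [154.2 247.6] [199.6 283.1]
[0.44196471 0.37606121] [0.43682689 0.37840042]
[0.44206131 0.37470311] [0.43393508 0.3787765 ]
[0.4421418  0.37357135] [0.43152525 0.37908991]
[0.4416881  0.37804875 0.04430883]
```

View pics/k.png

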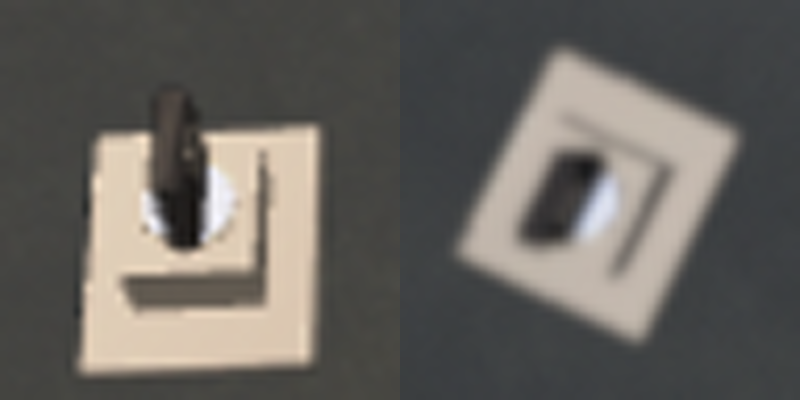

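The close-up shows the bow's long axis along (-45,85) px in the top view, so the key's yaw is about -27.5°. It sits centred on its block at about (0.442, 0.377). I'll go over it.

```bash
python3 -m handwheel '[[0,49,0,0,0,4,0.5],[0,49,0,0,0,4,0.5],[0,49,0,0,0,4,0.5],[0,49,0,0,0,4,0.5],[0,49,0,0,0,4.3,0.5],[0,49,0,0,0,0,0.5],[0,49,0,0,0,0,0.5],[-1,49,0,0,0,0,0.5],[0,0,-40,0,0,0,0.5],[0,0,0,0,0,0,0.5]]'
python3 -m handwheel '[[0,0,-40,0,0,0,0.5],[0,0,0,0,0,0,0.5],[0,0,0,0,0,0,0.5],[0,0,0,0,0,0,0.5],[0,0,0,0,0,0,0.5],[0,0,0,0,0,0,0.5],[0,0,0,0,0,0,0.5],[0,0,0,0,0,0,0.5],[0,0,0,0,0,0,0.5],[0,0,0,0,0,0,0.5]]'
python3 look.py pics/l.png
```

```text
t: 35.8
tcp_pos: [0.4428, 0.3769, 0.1573]
tool_rot: [0.24, 0.971, -0.003, -0.003]
force: [-0.6, 0.5, -0.9]
finger_gap: 0.5
gripper_force: 0.0
t: 37.05
tcp_pos: [0.4452, 0.3773, 0.1202]
tool_rot: [0.24, 0.971, -0.0, -0.0]
force: [-0.6, -1.2, -0.4]
finger_gap: 0.496
gripper_force: 0.0
tcp [0.44522063 0.37734023 0.12023114]
scene origin [146 213] top origin [ 99 186]
scene [([24.7, 222.8], 30)]
top [([44.7, 87.2], 24), ([35.7, 100.9], 43), ([233.5, 177.3], 48), ([250.8, 179.4], 47), ([268.0, 181.5], 44), ([284.9, 183.2], 44), ([302.4, 185.0], 44), ([376.0, 265.5], 105)]
```

View pics/l.png

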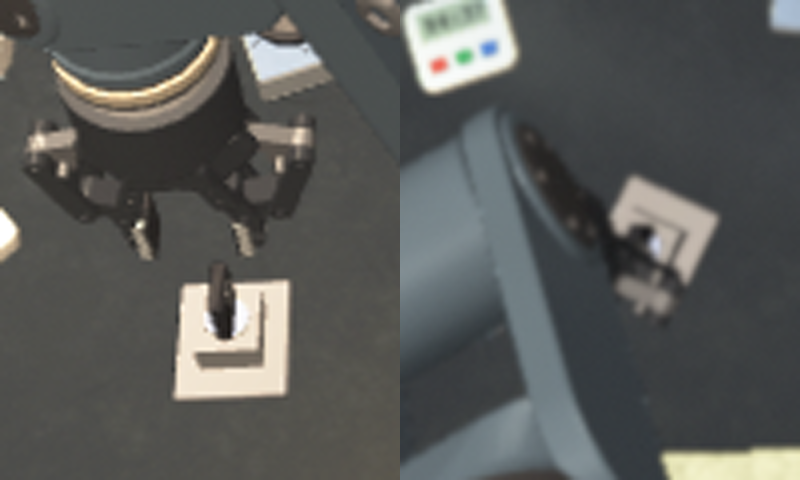

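The open fingers straddle the key and the stand hasn't moved. I'll shift x by -3 mm, descend and grip.

```bash
python3 -m handwheel '[[-3,0,-30,0,0,0,0.5],[0,0,-25,0,0,0,0.5],[0,0,-15,0,0,0,0.5],[0,0,-5,0,0,0,0.5],[0,0,0,0,0,0,0.5],[0,0,0,0,0,0,0],[0,0,0,0,0,0,0],[0,0,0,0,0,0,0],[0,0,0,0,0,0,0],[0,0,0,0,0,0,0]]' 60
```

```text
t: 38.4
tcp_pos: [0.4428, 0.3777, 0.0462]
tool_rot: [0.24, 0.971, 0.001, 0.001]
force: [-0.5, -0.8, 5.5]
finger_gap: 0.103
gripper_force: 58.9
```

```bash
python3 -m handwheel '[[0,0,20,0,0,0,0],[0,0,30,0,0,0,0],[0,0,35,0,0,0,0],[30,-20,0,0,0,4,0],[30,-20,0,0,0,4,0],[30,-20,0,0,0,4,0],[30,-20,0,0,0,4,0],[30,-21,0,0,0,3.9,0],[27,-20,0,0,0,0,0],[0,0,0,0,0,0,0]]'
python3 -m handwheel '[[0,0,0,0,0,0,0],[0,0,0,0,0,0,0],[0,0,0,0,0,0,0],[0,0,0,0,0,0,0],[0,0,0,0,0,0,0],[0,0,0,0,0,0,0],[0,0,0,0,0,0,0],[0,0,0,0,0,0,0],[0,0,0,0,0,0,0],[0,0,0,0,0,0,0]]'
python3 look.py pics/m.png
```

```text
t: 39.65
tcp_pos: [0.6213, 0.2544, 0.1298]
tool_rot: [0.07, 0.998, -0.0, 0.001]
force: [-0.5, 0.7, -0.1]
finger_gap: 0.108
gripper_force: 58.4
t: 40.9
tcp_pos: [0.6192, 0.2563, 0.1303]
tool_rot: [0.069, 0.998, -0.0, -0.0]
force: [-0.1, 0.0, -0.3]
finger_gap: 0.105
gripper_force: 58.4
tcp [0.61924533 0.25633311 0.13031402]
scene origin [164 131] top origin [150 110]
scene [([453.2, 45.1], 18), ([120.1, 53.5], 31), ([110.4, 58.0], 31), ([259.2, 192.5], 34), ([243.8, 197.3], 33), ([24.5, 222.9], 32)]
top [([44.6, 87.1], 25), ([35.6, 100.9], 42), ([233.5, 177.3], 48), ([250.8, 179.4], 47), ([268.0, 181.5], 44), ([284.9, 183.2], 44), ([302.4, 185.0], 44), ([376.0, 265.5], 105)]
```

View pics/m.png

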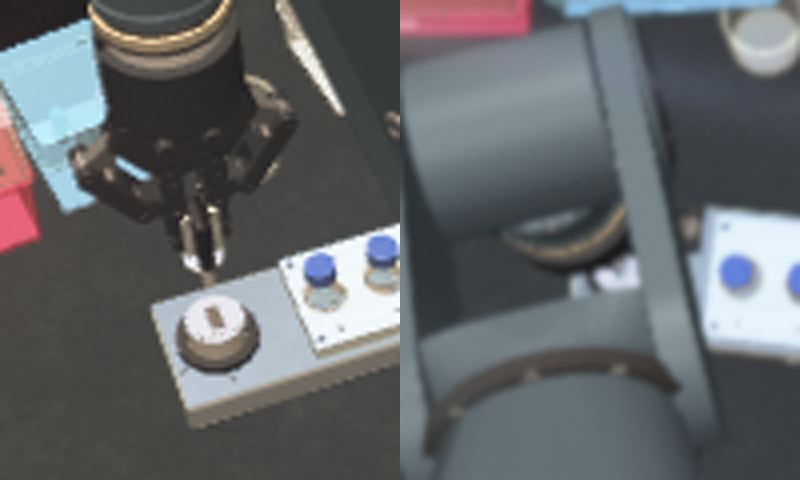

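```bash
python3 - <<'E'
from h import *
for z in(.130,.122,.116,.098,.092): print(z,proj("scene",(.6192,.2563,z)).round(1))
sc=manip.snapshot("scene")
a=cv2.resize(sc[170:225,195:240,::-1],None,fx=10,fy=10,interpolation=cv2.INTER_CUBIC);cv2.imwrite("pics/n.png",a)
E
```

```text
0.13 [214.2 191.2]
0.122 [214.5 193.3]
0.116 [214.8 194.8]
0.098 [215.5 199.4]
0.092 [215.8 200.9]
```

View pics/n.png

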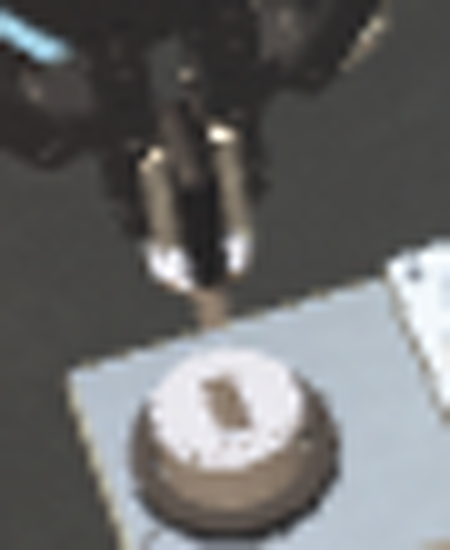

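The close-up shows the blade tip at about (216,202) px, over the slot at (217,210) and in line with it. I'll descend gently and watch the force.

```bash
python3 -m handwheel '[[0.4,0,-15,0,0,0,0],[0,0,-15,0,0,0,0],[0,0,-4,0,0,0,0],[0,0,-4,0,0,0,0],[0,0,-3,0,0,0,0],[0,0,-3,0,0,0,0],[0,0,-3,0,0,0,0],[0,0,-2,0,0,0,0],[0,0,0,0,0,0,0],[0,0,0,0,0,0,0]]'
```

```text
t: 42.3
tcp_pos: [0.6197, 0.2564, 0.0814]
tool_rot: [0.069, 0.998, 0.0, 0.0]
force: [-0.1, -0.2, -0.4]
finger_gap: 0.106
gripper_force: 58.4
```

```bash
python3 -m handwheel '[[0,0,-2,0,0,0,0],[0,0,-2,0,0,0,0],[0,0,-2,0,0,0,0],[0,0,-2,0,0,0,0],[0,0,-1.5,0,0,0,0],[0,0,-1,0,0,0,0],[0,0,0,0,0,0,0],[0,0,0,0,0,0,0],[0,0,0,0,0,0,0],[0,0,0,0,0,0,0]]'
```

```text
t: 43.55
tcp_pos: [0.6197, 0.2564, 0.0709]
tool_rot: [0.069, 0.998, 0.0, 0.0]
force: [-0.8, 0.3, -0.6]
finger_gap: 0.104
gripper_force: 58.4
```

```bash
python3 -m handwheel '[[0,0,-1.5,0,0,0,0],[0,0,-1.5,0,0,0,0],[0,0,-1,0,0,0,0],[0,0,-1,0,0,0,0],[0,0,-1,0,0,0,0],[0,0,-0.5,0,0,0,0],[0,0,0,0,0,0,0],[0,0,0,0,0,0,0],[0,0,0,0,0,0,0],[0,0,0,0,0,0,0]]'
```

```text
t: 44.8
tcp_pos: [0.6201, 0.2565, 0.07]
tool_rot: [0.068, 0.998, 0.0, 0.001]
force: [-7.3, -3.4, 25.0]
finger_gap: 0.105
gripper_force: 62.3
```

It's home: the stop came at TCP z 0.070, the height predicted for a seated shoulder. I'll ease the press and turn clockwise.

```bash
python3 -m handwheel '[[0,0,3.5,0,0,0,0],[0,0,0,0,0,0,0],[0,0,0,0,0,-7,0],[0,0,0,0,0,-7,0],[0,0,0,0,0,-7,0],[0,0,0,0,0,-7,0],[0,0,0,0,0,-7,0],[0,0,0,0,0,-7,0],[0,0,0,0,0,0,0],[0,0,0,0,0,0,0]]'
python3 -m handwheel '[[0,0,0,0,0,-7,0],[0,0,0,0,0,-7,0],[0,0,0,0,0,-5,0],[0,0,0,0,0,-5,0],[0,0,0,0,0,-4,0],[0,0,0,0,0,-3,0],[0,0,0,0,0,0,0],[0,0,0,0,0,0,0],[0,0,0,0,0,0,0],[0,0,0,0,0,0,0]]'
python3 -c "
from station import manip;s=manip.sense();print(s['ft_torque'],s['q'])"
```

```text
t: 46.05
tcp_pos: [0.6205, 0.2558, 0.0701]
tool_rot: [0.422, 0.907, 0.0, 0.001]
force: [-2.1, -2.7, 12.4]
finger_gap: 0.103
gripper_force: 60.3
t: 47.3
tcp_pos: [0.6196, 0.2559, 0.0701]
tool_rot: [0.648, 0.761, -0.0, 0.0]
force: [-4.0, -3.4, 13.1]
finger_gap: 0.102
gripper_force: 60.5
[-0.44221093  0.73021155  0.04146913] [ 2.25687693e-01  7.81720847e-01  1.42615361e+00 -1.16728134e-03
  9.33899027e-01  6.65649541e-02]
```

```bash
python3 -m handwheel '[[0,0,0,0,0,-2,0],[0,0,0,0,0,-2,0],[0,0,0,0,0,-2,0],[0,0,0,0,0,0,0],[0,0,0,0,0,0,0],[0,0,0,0,0,0,0],[0,0,0,0,0,0,0],[0,0,0,0,0,0,0],[0,0,0,0,0,0,0],[0,0,0,0,0,0,0]]'
python3 -c "
from station import manip;s=manip.sense();print(s['ft_torque'],s['q'])"
```

```text
t: 48.55
tcp_pos: [0.6195, 0.256, 0.0701]
tool_rot: [0.687, 0.727, -0.0, 0.001]
force: [-4.8, -1.3, 13.6]
finger_gap: 0.104
gripper_force: 60.7
[-0.35152161  0.78665599  0.46700756] [ 0.22613292  0.78169233  1.42617374 -0.00169719  0.93392769  0.16979111]
```

The torque rose to 0.47 N m, so the switch is at its stop. I'll release and withdraw.

```bash
python3 -m handwheel '[[0,0,1,0,0,2,0],[0,0,0,0,0,0,0.5],[0,0,0,0,0,0,0.5],[0,0,0,0,0,0,0.5],[0,0,0,0,0,0,0.5],[0,0,20,0,0,0,0.5],[0,0,30,0,0,0,0.5],[0,0,40,0,0,0,0.5],[0,0,40,0,0,0,0.5],[0,0,30,0,0,0,0.5]]'
python3 -m handwheel '[[-45,-40,0,0,0,0,0.5],[-45,-40,0,0,0,0,0.5],[-45,-40,0,0,0,0,0.5],[-40,-40,0,0,0,0,0.5],[0,-40,0,0,0,0,0.5],[0,-40,0,0,0,0,0.5],[0,-20,0,0,0,0,0.5],[0,0,0,0,0,0,0.5],[0,0,0,0,0,0,0.5],[0,0,0,0,0,0,0.5]]'
python3 - <<'E'
from h import *
t=manip.snapshot("top");sc=manip.snapshot("scene")
f=lambda im,x,y,w,h:cv2.resize(im[y:y+h,x:x+w,::-1],(400,400),interpolation=cv2.INTER_CUBIC)
cv2.imwrite("pics/o.png",np.hstack([f(sc,195,160,80,80),f(t,180,145,80,80)]))
B={}
for n,im in(("scene",sc),("top",t)):
    h=cv2.cvtColor(im,cv2.COLOR_RGB2HSV); m=(h[...,0]>108)&(h[...,0]<128)&(h[...,1]>100)&(h[...,2]>40)
    c0=proj(n,(.598,.099,.07)); B[n]=sorted([tuple(c) for c,a in blobs(m,12,300) if np.abs(c-c0).max()<45])
print(len(B["scene"]),len(B["top"]))
for a,b in zip(B["scene"],B["top"]): print(tri(a,b).round(4))
print(proj("scene",(.6196,.2563,.098)),proj("top",(.6196,.2563,.098)))
E
```

```text
t: 49.8
tcp_pos: [0.6204, 0.2566, 0.2327]
tool_rot: [0.675, 0.738, 0.002, 0.001]
force: [-0.8, -0.9, 0.0]
finger_gap: 0.5
gripper_force: 0.0
t: 51.05
tcp_pos: [0.4445, -0.0028, 0.229]
tool_rot: [0.674, 0.738, 0.0, 0.0]
force: [-0.1, 0.3, -0.1]
finger_gap: 0.503
gripper_force: 0.0
5 5
[0.6092 0.1836 0.0723]
[0.6028 0.1411 0.0736]
[0.5965 0.0989 0.0737]
[0.591  0.0572 0.074 ]
[0.5853 0.0143 0.0738]
[215.47221612 199.26799853] [202.6086741  172.18142783]
```

View pics/o.png

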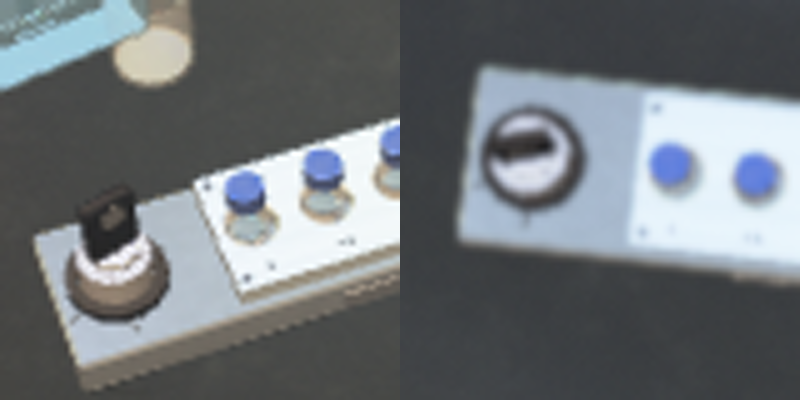

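The key stands upright with its shoulder on the rotor, at scene crop (110,225). Its bow has turned about 75° to lie across the shaker. All five vials are seated, and the robot is clear.

```bash
python3 -c "
from station import manip;print(manip.sign_off())"
```

```text
the job is handed in; nothing more can be done
None
```

I handed the job in: all five vials are seated in pockets 1 to 5, and the key is fully home and turned clockwise to its stop at ON, judging by the final pictures and the torque at the stop; sign-off returned no verdict.

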